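# Run three slide stages through their travel and reject the one that binds

## Task

Check the three linear slide stages standing in the aluminium holder: by their black knobs, first draw all three carriages right out to their stops, then run each one home with a light push, without forcing it or tipping the stage up. One of them binds part-way and will not go home: lift that stage out of the holder and set it gently, the right way up, flat in the empty steel tray. Leave the two good ones in their nests with their carriages fully home, and disturb nothing else on the bench.

Things in the scene. Friction and masses are not known exactly. Their poses are not given: they have to be found in the camera images.
- holder: Aluminium board 156 x 340 x 8 mm (x, y, z), fixed to the bench, with three nests 110 mm apart along its y. Origin under its centre; its x points to the home end of every stage in it (roughly away from the robot). Each nest has a low stop at either end of the stage (10 mm thick, 12 mm high) and four 9 mm dowels near its corners; the stages stand on the board's top, 8 mm above the bench.
- mid_a (a point): Linear slide stage: dark steel bed 120 x 48 x 18 mm (x, y, z), about 0.75 kg with its carriage, loose in one of the three nests (which one varies). The point is the bed's centre, 9 mm above its underside; +x, along the bed, is the home end. Lift it by the bare long sides, 48 mm across y, half-way along. Held in its nest by weight alone, with 1.5 to 2 mm of play.
- knob_a (a point): Centre of the black upright thumb knob on that stage's carriage: 16 mm diameter, 19 mm tall (9.5 mm either way of this point), in the middle of an aluminium carriage 50 x 38 mm whose flat top lies 11 mm below this point. The knob does not turn. A push of more than about 11 N on it can rock the stage up: stop at about 7 N. Axes as the stage's.
- carriage_a (a joint): Slide of that carriage, m: 0 = fully home (stage +x), 0.042 = right out at its stop (-x). Stays where left; starts at 0.020 to 0.030. A free carriage drags with 1 to 3 N (stages differ) and runs the whole way; in the one that binds (any of the three) it runs free over the outer part, then stops dead more than 8 mm short of home and does not give.
- mid_b (a point): Linear slide stage: dark steel bed 120 x 48 x 18 mm (x, y, z), about 0.75 kg with its carriage, loose in one of the three nests (which one varies). The point is the bed's centre, 9 mm above its underside; +x, along the bed, is the home end. Lift it by the bare long sides, 48 mm across y, half-way along. Held in its nest by weight alone, with 1.5 to 2 mm of play.
- knob_b (a point): Centre of the black upright thumb knob on that stage's carriage: 16 mm diameter, 19 mm tall (9.5 mm either way of this point), in the middle of an aluminium carriage 50 x 38 mm whose flat top lies 11 mm below this point. The knob does not turn. A push of more than about 11 N on it can rock the stage up: stop at about 7 N. Axes as the stage's.
- carriage_b (a joint): Slide of that carriage, m: 0 = fully home (stage +x), 0.042 = right out at its stop (-x). Stays where left; starts at 0.020 to 0.030. A free carriage drags with 1 to 3 N (stages differ) and runs the whole way; in the one that binds (any of the three) it runs free over the outer part, then stops dead more than 8 mm short of home and does not give.
- mid_c (a point): Linear slide stage: dark steel bed 120 x 48 x 18 mm (x, y, z), about 0.75 kg with its carriage, loose in one of the three nests (which one varies). The point is the bed's centre, 9 mm above its underside; +x, along the bed, is the home end. Lift it by the bare long sides, 48 mm across y, half-way along. Held in its nest by weight alone, with 1.5 to 2 mm of play.
- knob_c (a point): Centre of the black upright thumb knob on that stage's carriage: 16 mm diameter, 19 mm tall (9.5 mm either way of this point), in the middle of an aluminium carriage 50 x 38 mm whose flat top lies 11 mm below this point. The knob does not turn. A push of more than about 11 N on it can rock the stage up: stop at about 7 N. Axes as the stage's.
- carriage_c (a joint): Slide of that carriage, m: 0 = fully home (stage +x), 0.042 = right out at its stop (-x). Stays where left; starts at 0.020 to 0.030. A free carriage drags with 1 to 3 N (stages differ) and runs the whole way; in the one that binds (any of the three) it runs free over the outer part, then stops dead more than 8 mm short of home and does not give.
- tray_in (a point): Centre of the inner floor of the low open steel tray, 4 mm above the bench: outside 200 x 150 x 22 mm (x, y, z), walls 4 mm thick. Fixed, empty at the start. Axes as the tray's.
- sample_cup: Screw-top sample cup, 60 mm wide, 62 mm tall, loose bystander; origin under its centre.
- oil_bottle: Small brown bottle with a black cap, 29 mm wide, 59 mm tall, loose bystander; origin under its centre.
- dish: Small culture dish, 59 mm wide, 16 mm tall, loose bystander; origin under its centre.
- slide_pack: Flat pack of microscope slides, 66 x 94 x 22 mm (x, y, z), loose bystander; origin under its centre.
- forceps: Steel forceps lying flat, 132 mm long along y, loose bystander; origin under its centre.
- marker: Black marker pen lying flat, 135 mm long along y, 14 mm tall, loose bystander; origin under its centre.
Things that resemble listed ones, but are neither listed nor needed, are in the scene too. What is shaped like the part that bears mid_c but turquoise is not meant.

How it is judged:
By the outcome, as a careful person would: the job done as asked, in the order asked, and still so for the second after the job is handed in, with the robot touching nothing.
It also fails if it takes over 66 s, if anything falls off the work surface, if the arm or the gripper's body presses on something with over 40 N, if the wrist force passes 120 N, or if a joint passes its speed limit or range.

## Robot

A 6-joint arm with a two-finger parallel gripper is mounted at the origin on a cart in front of the work surface, level with it; the furniture and walls round the work are solid. World frame = base frame: x ahead of the robot, y to its left, z up, the work surface at z = 0. Lengths are in m, angles in degrees, forces in N, time in s.
With the tool pointing down it reaches from about 0.375 to 0.975 m from the base axis. Payload 3.8 kg.
Tool frame: the origin (TCP) lies at the very end of the fingers, on their centre line; the grasp point (between the pads) lies behind it (bot.grip_point_offset is the z of the grasp point in the tool frame, in m); z points along the fingers, y is the direction in which the jaws open and shut (so a half turn about z gives the same grasp; the last joint's range is limited). The gripper opens to 85 mm and grips with 20 to 120 N. Pads are 22 mm wide; open, the fingers measure 114 mm over their backs; the gripper's body (76 mm by 85 mm) begins 54 mm behind the grasp point. The pads swing forward as they close: fully open they stand 13 mm farther back than shut.
Start: joints at [-69.036, 15.12, 91.902, -0, 72.978, -2.114], TCP at [0.265, -0.621, 0.231] pointing down, gripper open.
Joint ranges: [-150.88, 150.88], [-54.13, 125.18], [17.81, 147.31], [-75.09, 255.09], [0, 152.58], [-146.25, 146.25]. Speed limits (degrees/s): [147.25, 147.25, 180, 180, 180, 180].

## Interface

Orientations are given as [roll, pitch, yaw] about the fixed x, y, z axes, in that order (R = Rz(yaw) Ry(pitch) Rx(roll)).
In Python, from plant import bot gives the robot as it stands. The module is installed in compiled form; this text tells all that it offers.
- The arm moves only by the tool jog_arm, never from a script. Its arguments are lists of equal length, an entry for each row: "dp": the shift along the world's x, y, z in mm, a list of three; "twist": the turn, a rotation vector about the world's x, y, z in rad, a list of three. In form: {"dp": [[tx, ty, tz], ...], "twist": [[rx, ry, rz], ...]}. A call has 1 to 12 rows; each row shifts and turns the commanded pose from where the row before left it; what a row does not reach is not made up. A row lasts 1/8 s, in which the tool goes at most 62.5 mm and 10.7 degrees, less where a joint would pass 70% of its speed; a pose out of reach is approached as far as the arm can. A call is refused whole if a number of a shift passes 62.5 or a number of a turn 0.188, either way. A call with a gripper value outside its range is refused whole. "claw" is the closure in counts, from 0 (fully open) to 255 (shut), set as the call begins (left out, the last holds). The fingers move at their own pace and stop on an object; the grip force is fixed at half the most. Time passes only in rows, so rows that do not move let the fingers close. It gives the time, the measured TCP pose, the force and the opening at its end, in the units of the state.
- bot.get_state(): the state, without advancing time (a new reading comes with each control period).
- bot.grab_frame(name): name is "scene" or "top"; returns the picture (480x640x3 uint8, red, green, blue); there is no depth.
- bot.get_calibration(name): a dict with "fx", "fy", "cx", "cy" (pixels), "k1" (the pictures are not rectified: a ray, as slopes to the right and down, at radius r is drawn at 1 + k1 r^2 times it, then the intrinsics apply), "extrinsics" (4x4, takes a point from camera to world coordinates). Camera axes: x right, y up, looking along -z (the intrinsics and any distortion apply to the point x, -y, -z); pixel columns grow to the right and rows downward; lengths in m; the calibration is good to about 2 mm. A picture is of the moment at which its call begins. get_calibration takes no time and is no camera call.
- bot.sign_off(): hands the job in, once; it reports no verdict.
Trained networks look in the newest picture that a camera, given by its name, has taken for a name from the list of things; names that differ only in an ending like _2 or _b are one class to them, and where a whole thing is asked for, a point or a joint stands for the part that bears it (a point fixed in the world has none). Each returns a list of dicts, best first, with "conf" (0 to 1); they miss things now and then, are a little off and sometimes report something else, mostly with a low value. They report only what shows in the picture. A call takes as long as a camera call. They do not tell look-alikes from the thing itself.
- bot.boxes_of(name, camera): "pixel" ([column, row] in pixels, amid what is visible of it).
- bot.tip_of(name, camera): "pixel" ([column, row] in pixels: a listed point, or the origin of a listed thing).
The state is a dict: "t": time; "joint_pos": joint angles; "qvel": joint speeds; "joint_torque": joint torques, N m; "eef_pos": TCP position; "tcp_rot": TCP orientation; "contact_force": force on the tool from outside, world axes, zero at the start; "ft_torque": the same for the moment, N m; "grip_width": opening from 0.0 (shut) to 1.0 (fully open).
Only numpy, scipy, OpenCV 4.12 (cv2) and the standard library are available. Lean on these libraries where they do the work, as an engineer would, in place of code of your own. Each camera call takes 0.05 s, during which the arm holds its last target. There are 200 camera calls.

## Working session

There is one attempt and no reset: what is moved stays moved. The work goes in short steps, Python scripts to look and compute and a tool call to move; the robot and the scene stay as the last step left them, time stands still between calls to the robot, and variables do not carry over. Pictures are saved under pics/ and viewed, about 8 in all and at most 12, crops included, and the job is handed in when it is done.

Besides the shell and the picture viewer there is one more tool, called after ">>>" as a command line: name --argument value ..., lists and objects as JSON in quotes. jog_arm: Moves the arm, as the interface text tells. Its arguments: {"type":"object","properties":{"dp":{"type":"array"},"twist":{"type":"array"},"claw":{"type":"number"}},"required":["dp","twist"]}

```bash
mkdir -p pics; cat > h.py <<'E'
import numpy as np,cv2
from plant import bot
def ray(cam,px):
    c=bot.get_calibration(cam);T=np.array(c["extrinsics"])
    d=np.array([(px[0]-c["cx"])/c["fx"],(px[1]-c["cy"])/c["fy"]]);u=d.copy()
    for _ in range(20): u=d/(1+c["k1"]*(u@u))
    v=T[:3,:3]@np.array([u[0],-u[1],-1.]);return T[:3,3],v/np.linalg.norm(v)
def atz(cam,px,z):
    o,v=ray(cam,px);return o+v*(z-o[2])/v[2]
def tri(a,b):
    (o1,v1),(o2,v2)=ray("scene",a),ray("top",b)
    s=np.linalg.lstsq(np.c_[v1,-v2],o2-o1,rcond=None)[0]
    p,q=o1+v1*s[0],o2+v2*s[1];return (p+q)/2,np.linalg.norm(p-q)
def proj(cam,P):
    c=bot.get_calibration(cam);T=np.linalg.inv(np.array(c["extrinsics"]));p=T[:3,:3]@P+T[:3,3]
    u=np.array([p[0],-p[1]])/-p[2];u=u*(1+c["k1"]*(u@u));return np.array([u[0]*c["fx"]+c["cx"],u[1]*c["fy"]+c["cy"]])
def snap(cam,name):
    im=bot.grab_frame(cam);cv2.imwrite(f"pics/{name}.png",cv2.cvtColor(im,cv2.COLOR_RGB2BGR));return im
E
python3 - <<'E'
from h import *
for c in("scene","top"):
    snap(c,c+"0");k=bot.get_calibration(c);print(c,k["fx"],k["k1"],np.round(k["extrinsics"],3).tolist())
    for n in("knob_a","mid_a","tray_in","holder"):
        print(n,[(np.round(d["pixel"]).tolist(),round(d["conf"],2)) for d in bot.tip_of(n,c)])
print(bot.get_state(),bot.grip_point_offset)
E
```

```text
scene 452.45830536981083 -0.039002872391640644 [[0.826, -0.293, 0.481, 1.009], [0.563, 0.401, -0.722, -0.655], [0.018, 0.868, 0.496, 0.557], [0.0, 0.0, 0.0, 1.0]]
knob_a [([298.0, 259.0], 0.92), ([328.0, 240.0], 0.78), ([347.0, 220.0], 0.69), ([345.0, 191.0], 0.65)]
mid_a [([302.0, 270.0], 0.96), ([348.0, 201.0], 0.81), ([323.0, 252.0], 0.74), ([348.0, 233.0], 0.69)]
tray_in [([218.0, 341.0], 0.58)]
holder [([323.0, 251.0], 0.96), ([330.0, 387.0], 0.3)]
top 490.59531445153976 -0.11763831907170066 [[-0.015, 0.992, -0.125, 0.42], [-1.0, -0.016, -0.006, 0.048], [-0.008, 0.125, 0.992, 1.321], [0.0, 0.0, 0.0, 1.0]]
knob_a [([310.0, 259.0], 0.8), ([205.0, 300.0], 0.76), ([263.0, 263.0], 0.61), ([348.0, 256.0], 0.57)]
mid_a [([199.0, 299.0], 0.86), ([349.0, 253.0], 0.71), ([268.0, 259.0], 0.63), ([307.0, 258.0], 0.61), ([418.0, 179.0], 0.61)]
tray_in [([437.0, 253.0], 0.56)]
holder [([312.0, 260.0], 0.82)]
{'t': 0.5, 'joint_pos': array([-6.90351504e+01,  1.51200128e+01,  9.19045695e+01,  2.49528798e-03,
        7.29770830e+01, -2.11241891e+00]), 'qvel': array([-0.02019407, -0.02625857, -0.13303108, -0.03840994,  0.10162769,
        0.04621283]), 'joint_torque': array([-7.36247221e-04, -5.14407206e+01, -3.67236936e+01,  1.00653656e-04,
        2.61287190e-03, -1.19085175e-05]), 'eef_pos': array([ 0.26460499, -0.62095223,  0.23126357]), 'tcp_rot': array([-1.79998424e+02, -2.44570496e-03,  2.30765380e+01]), 'contact_force': array([-0.62398232,  0.33471309, -0.35910857]), 'ft_torque': array([-0.02339227,  0.0497606 ,  0.00965964]), 'grip_width': 1.0003912380205213} -0.0187
```

View pics/scene0.png

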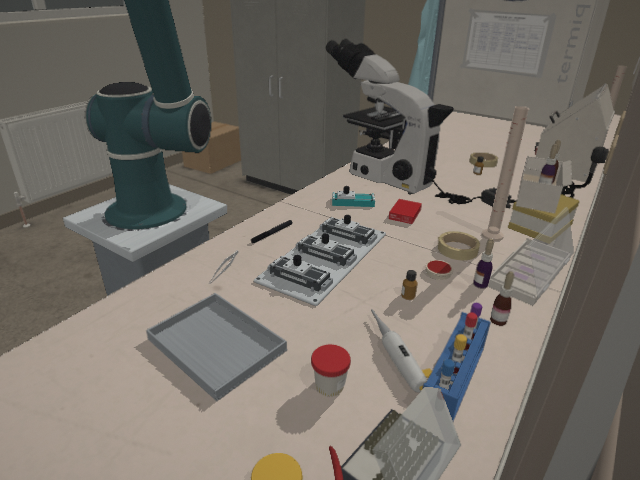

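View pics/top0.png

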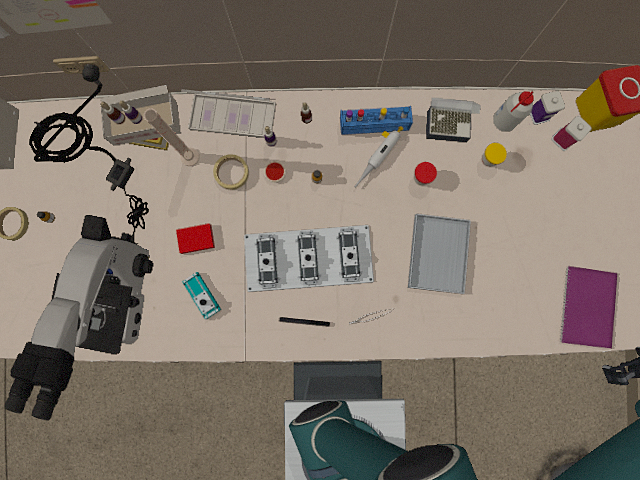

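```bash
python3 - <<'E'
from h import *
S=[(298,259),(328,240),(347,220),(345,191)];T=[(310,259),(205,300),(263,263),(348,256)]
for s in S:
  for t in T:
    p,e=tri(s,t)
    if e<.02: print(s,t,p.round(4),round(e,4))
print(tri((218,341),(437,253)),tri((323,251),(312,260)))
for s in [(302,270),(348,201),(323,252),(348,233)]:
  for t in [(199,299),(349,253),(268,259),(307,258),(418,179)]:
    p,e=tri(s,t)
    if e<.02: print('mid',s,t,p.round(4),round(e,4))
E
```

```text
(298, 259) (348, 256) [ 0.5306 -0.0149  0.0483] 0.0017
(328, 240) (310, 259) [0.5301 0.088  0.0452] 0.0115
(347, 220) (205, 300) [ 0.4187  0.3837 -0.0618] 0.0089
(347, 220) (263, 263) [0.516  0.2074 0.0421] 0.0024
(345, 191) (205, 300) [0.4196 0.3594 0.0405] 0.0063
(345, 191) (263, 263) [0.5107 0.1979 0.1218] 0.0006
(array([ 0.53801405, -0.25831068,  0.00715609]), np.float64(0.002437552957122782)) (array([0.52635947, 0.08129094, 0.01841932]), np.float64(0.0037724705240548577))
mid (302, 270) (349, 253) [ 0.5415 -0.018   0.0266] 0.0009
mid (348, 201) (199, 299) [0.4202 0.384  0.0008] 0.0119
mid (348, 201) (268, 259) [0.5235 0.1888 0.1025] 0.003
mid (323, 252) (307, 258) [0.5274 0.0911 0.0118] 0.0087
mid (323, 252) (418, 179) [ 0.6956 -0.1748  0.2047] 0.0003
mid (348, 233) (268, 259) [0.5279 0.1969 0.0141] 0.0042
```

The scene view shows three dark stages on the aluminium holder, with knobs at about (297,259), (325,240) and (347,220). The turquoise look-alike is at (345,191) and stands off the holder, so it is excluded. The grey steel tray is at (218,341). In the top view the holder is at (310,258) and the tray at (440,253). I'll confirm this in an enlarged crop.

```bash
python3 - <<'E'
import cv2,numpy as np
t=cv2.imread("pics/top0.png")[210:300,240:480];s=cv2.imread("pics/scene0.png")[180:310,240:400]
t=cv2.resize(t,None,fx=3.3,fy=3.3,interpolation=cv2.INTER_CUBIC)
cv2.imwrite("pics/c1.png",t)
cv2.imwrite("pics/c2.png",cv2.resize(s,None,fx=4.5,fy=4.5,interpolation=cv2.INTER_CUBIC))
E
```

```text
(no output)
```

View pics/c1.png

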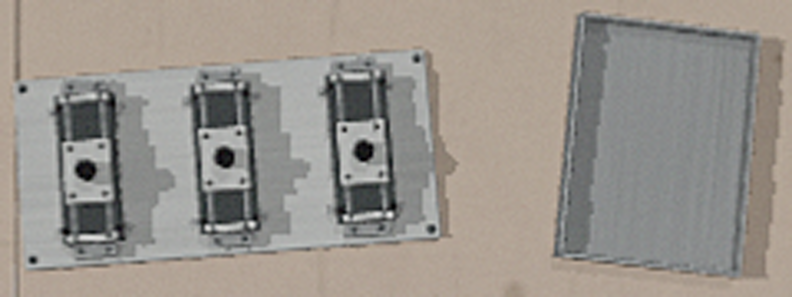

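View pics/c2.png

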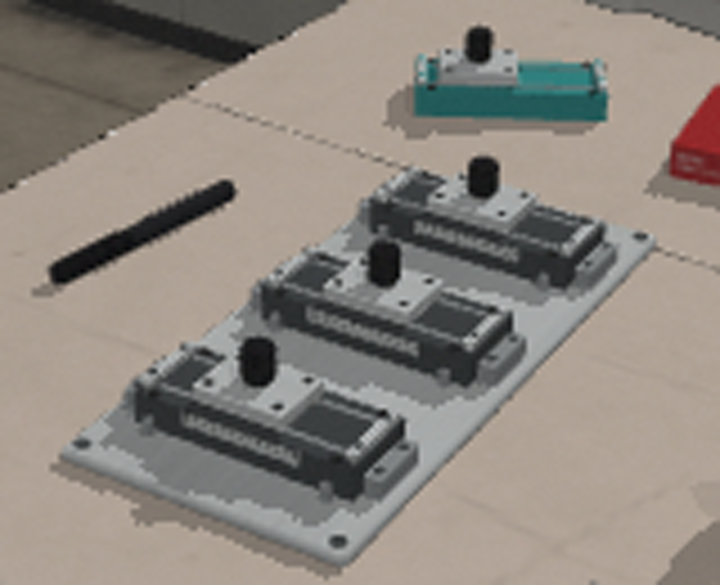

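The crops show three dark stages on the white board, with knobs in c1 at (86,170), (225,157) and (364,151). The tray is empty, and the turquoise stage stands on the bare bench well away from the holder.

```bash
python3 - <<'E'
from h import *
t=lambda p:np.array(p)/3.3+[240,210]
s=lambda p:np.array(p)/4.5+[240,180]
H=np.array([atz("top",t(p),.008) for p in[(23,89),(417,58),(433,229),(33,260)]]);print("H",H.round(4).tolist(),H.mean(0).round(4))
yd=(H[0]-H[1]+H[3]-H[2]);xd=(H[0]+H[1]-H[3]-H[2]);print("yaw",np.degrees([np.arctan2(-yd[0],yd[1]),np.arctan2(xd[1],xd[0])]))
for a,b in zip([(258,362),(385,263),(484,177)],[(364,152),(225,158),(86,170)]):
    p,e=tri(s(a),t(b));print("knob",p.round(4),e.round(4),"at z.048",atz("top",t(b),.05).round(4),atz("scene",s(a),.048).round(4))
T=np.array([atz("top",t(p),.022) for p in[(579,13),(757,36),(738,277),(556,254)]]);print("T",T.round(4).tolist(),T.mean(0).round(4))
yd=(T[0]-T[1]+T[3]-T[2]);xd=(T[0]+T[1]-T[3]-T[2]);print("yaw",np.degrees([np.arctan2(-yd[0],yd[1]),np.arctan2(xd[1],xd[0])]))
for nm,ps in {"R":[(328,73),(384,67),(396,216),(338,222)],"M":[(191,86),(248,82),(259,229),(201,233)],"L":[(56,98),(112,93),(124,238),(64,244)]}.items():
    B=np.array([atz("top",t(p),.030) for p in ps]);x=(B[0]+B[1]-B[3]-B[2]);print(nm,B.mean(0).round(4),np.degrees(np.arctan2(x[1],x[0])),np.linalg.norm(x)/2)
E
```

```text
H [[0.5909, 0.2559, 0.008], [0.6112, -0.0678, 0.008], [0.4711, -0.0771, 0.008], [0.4509, 0.2475, 0.008]] [0.531  0.0896 0.008 ]
yaw [3.56895264 3.61166886]
knob [ 0.5314 -0.0202  0.0477] 0.0006 at z.048 [ 0.5309 -0.0203  0.05  ] [ 0.5319 -0.0205  0.048 ]
knob [0.5285 0.0896 0.0484] 0.0011 at z.048 [0.528  0.0893 0.05  ] [0.5286 0.0906 0.048 ]
knob [0.5205 0.1994 0.0485] 0.0004 at z.048 [0.5202 0.1991 0.05  ] [0.5202 0.2004 0.048 ]
T [[0.6441, -0.2002, 0.022], [0.623, -0.3467, 0.022], [0.4271, -0.3212, 0.022], [0.4487, -0.1741, 0.022]] [ 0.5357 -0.2605  0.022 ]
yaw [-8.28925489 -7.5172748 ]
R [ 0.539  -0.0195  0.03  ] 2.9292001865116277 0.12008795573152196
M [0.5304 0.0901 0.03  ] 3.3602795972870467 0.1183616087266163
L [0.5234 0.1991 0.03  ] 3.766332279517495 0.11727674198665962
```

>>> jog_arm --dp '[[24,54.5,0],[24,54.5,0],[24,54.5,-5],[24,54.5,-10],[24,54.5,-10],[24,54.5,-10],[24,54.5,-10],[24,54.5,-10],[24,54.5,-10],[24,54.5,-10],[27,56,-10],[0,0,0]]' --twist '[[0,0,0.112],[0,0,0.112],[0,0,0.112],[0,0,0.112],[0,0,0.112],[0,0,0.112],[0,0,0.112],[0,0,0.112],[0,0,0.112],[0,0,0.112],[0,0,0.112],[0,0,0]]' --claw 155

```text
t: 2.0
eef_pos: [0.5322, -0.0166, 0.1458]
tcp_rot: [-180.0, -0.1, 94.0]
contact_force: [-0.7, -0.5, -0.6]
grip_width: 0.394
```

>>> jog_arm --dp '[[-0.8,-3.6,-25],[0,0,-50],[0,0,-20],[0,0,-8.5],[0,0,0]]' --twist '[[0,0,-0.007],[0,0,0],[0,0,0],[0,0,0],[0,0,0]]'

```text
t: 2.62
eef_pos: [0.5305, -0.0247, 0.043]
tcp_rot: [-180.0, 0.0, 93.2]
contact_force: [0.3, -0.2, -0.2]
grip_width: 0.392
```

>>> jog_arm --dp '[[-3,4,0],[-5,0,0],[-4,0,0],[-3,0,0],[-2,0,0],[0,0,0]]' --twist '[[0,0,0],[0,0,0],[0,0,0],[0,0,0],[0,0,0],[0,0,0]]'

```text
t: 3.38
eef_pos: [0.5134, -0.02, 0.0429]
tcp_rot: [-180.0, -0.0, 93.3]
contact_force: [0.2, -0.2, 1.1]
grip_width: 0.392
```

>>> jog_arm --dp '[[-1.5,0,0],[-1.5,0,0],[-1.5,0,0]]' --twist '[[0,0,0],[0,0,0],[0,0,0]]'

```text
t: 3.75
eef_pos: [0.509, -0.0201, 0.0428]
tcp_rot: [-180.0, 0.0, 93.3]
contact_force: [1.6, -0.5, 0.6]
grip_width: 0.394
```

```bash
cat > look.py <<'E'
import sys
from h import *
s=snap("scene",sys.argv[1]+"s");t=snap("top",sys.argv[1]+"t")
a=cv2.resize(s[200:310,250:400],(750,550),interpolation=cv2.INTER_CUBIC)
cv2.imwrite(f"pics/{sys.argv[1]}c.png",cv2.cvtColor(a,cv2.COLOR_RGB2BGR))
print(bot.get_state()["contact_force"].round(2),bot.get_state()["eef_pos"].round(4))
E
python3 look.py d1
```

```text
[ 0.82 -0.12  0.09] [ 0.5087 -0.02    0.0427]
```

View pics/d1c.png

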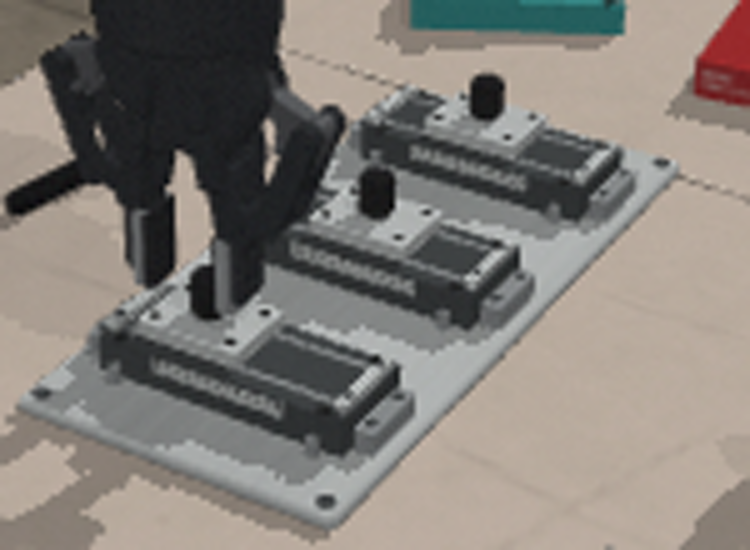

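The right-hand finger is bearing on the near knob at crop (210,292). The carriage is close to its outer stop and the stage is flat.

>>> jog_arm --dp '[[-1.2,0,0],[-1.2,0,0]]' --twist '[[0,0,0],[0,0,0]]'

```text
t: 4.1
eef_pos: [0.507, -0.0201, 0.0428]
tcp_rot: [180.0, 0.0, 93.3]
contact_force: [3.0, 0.5, -2.3]
grip_width: 0.387
```

>>> jog_arm --dp '[[-0.8,0,0],[-0.5,0,0]]' --twist '[[0,0,0],[0,0,0]]'

```text
t: 4.35
eef_pos: [0.5056, -0.0199, 0.0428]
tcp_rot: [180.0, -0.0, 93.3]
contact_force: [3.3, 0.5, -2.2]
grip_width: 0.393
```

>>> jog_arm --dp '[[-0.8,0,0],[-0.8,0,0]]' --twist '[[0,0,0],[0,0,0]]'

```text
t: 4.6
eef_pos: [0.5052, -0.0199, 0.0432]
tcp_rot: [179.8, 0.0, 93.3]
contact_force: [6.7, 0.5, -3.2]
grip_width: 0.392
```

>>> jog_arm --dp '[[4,0,0],[0,0,35],[10,50,0],[11,57,0],[0,2.5,-15],[0,0,-20],[0,0,0]]' --twist '[[0,0,0],[0,0,0],[0,0,0],[0,0,0],[0,0,0],[0,0,0],[0,0,0]]'

```text
t: 5.48
eef_pos: [0.5255, 0.0887, 0.0402]
tcp_rot: [-179.6, 0.0, 93.3]
contact_force: [-1.3, -0.4, -0.1]
grip_width: 0.391
```

>>> jog_arm --dp '[[-4,0,2.5],[-5,0,0],[-4,0,0],[-3,0,0],[-3,0,0],[-2,0,0],[-2,0,0],[-1,0,0]]' --twist '[[0,0,0],[0,0,0],[0,0,0],[0,0,0],[0,0,0],[0,0,0],[0,0,0],[0,0,0]]'

```text
t: 6.48
eef_pos: [0.5048, 0.0897, 0.0454]
tcp_rot: [180.0, -0.0, 93.3]
contact_force: [1.6, -0.3, 2.0]
grip_width: 0.391
```

>>> jog_arm --dp '[[-1,0,-1],[-1,0,0],[-1,0,0],[-1,0,0]]' --twist '[[0,0,0],[0,0,0],[0,0,0],[0,0,0]]'

```text
t: 6.98
eef_pos: [0.5006, 0.0895, 0.0442]
tcp_rot: [-180.0, 0.0, 93.3]
contact_force: [1.7, -0.4, 0.4]
grip_width: 0.393
```

>>> jog_arm --dp '[[-1,0,0],[-1,0,0]]' --twist '[[0,0,0],[0,0,0]]'

```text
t: 7.22
eef_pos: [0.499, 0.0895, 0.0443]
tcp_rot: [180.0, -0.0, 93.3]
contact_force: [2.7, -0.2, -1.4]
grip_width: 0.393
```

>>> jog_arm --dp '[[-0.8,0,0],[-0.7,0,0]]' --twist '[[0,0,0],[0,0,0]]'

```text
t: 7.48
eef_pos: [0.4985, 0.0896, 0.0445]
tcp_rot: [179.8, -0.0, 93.3]
contact_force: [5.9, -0.7, -3.9]
grip_width: 0.393
```

>>> jog_arm --dp '[[4,0,0],[0,0,35],[9,50,0],[9,57,0],[0,3,-15],[0,0,-20],[0,0,0]]' --twist '[[0,0,0],[0,0,0],[0,0,0],[0,0,0],[0,0,0],[0,0,0],[0,0,0]]'

```text
t: 8.35
eef_pos: [0.5157, 0.198, 0.0414]
tcp_rot: [-179.6, 0.1, 93.3]
contact_force: [-0.1, -0.6, -0.0]
grip_width: 0.392
```

>>> jog_arm --dp '[[-3,1,1],[-4,0,0],[-4,0,0],[-3,0,0],[-3,0,0],[-2,0,0],[-1,0,0]]' --twist '[[0,0,0],[0,0,0],[0,0,0],[0,0,0],[0,0,0],[0,0,0],[0,0,0]]'

```text
t: 9.22
eef_pos: [0.4997, 0.2008, 0.0458]
tcp_rot: [179.9, -0.0, 93.3]
contact_force: [2.7, -0.9, 1.9]
grip_width: 0.392
```

>>> jog_arm --dp '[[-1.5,0,-1],[-1.5,0,0],[-1,0,0],[-1,0,0]]' --twist '[[0,0,0],[0,0,0],[0,0,0],[0,0,0]]'

```text
t: 9.72
eef_pos: [0.4943, 0.2007, 0.0445]
tcp_rot: [180.0, -0.0, 93.3]
contact_force: [2.3, 0.9, 2.3]
grip_width: 0.395
```

>>> jog_arm --dp '[[-1,0,0],[-1,0,0]]' --twist '[[0,0,0],[0,0,0]]'

```text
t: 9.98
eef_pos: [0.4929, 0.2006, 0.0445]
tcp_rot: [179.9, -0.0, 93.3]
contact_force: [5.7, 1.4, 0.0]
grip_width: 0.397
```

>>> jog_arm --dp '[[-0.5,0,0],[0,0,0]]' --twist '[[0,0,0],[0,0,0]]'

```text
t: 10.22
eef_pos: [0.4923, 0.2006, 0.0444]
tcp_rot: [179.9, -0.0, 93.3]
contact_force: [5.2, 0.3, 1.0]
grip_width: 0.391
```

>>> jog_arm --dp '[[-0.5,0,0],[-0.5,0,0]]' --twist '[[0,0,0],[0,0,0]]'

```text
t: 10.48
eef_pos: [0.4917, 0.2006, 0.0445]
tcp_rot: [179.9, -0.0, 93.3]
contact_force: [6.2, 0.2, -1.4]
grip_width: 0.394
```

>>> jog_arm --dp '[[4,0,0],[4.5,0,0],[0,0,0]]' --twist '[[0,0,0],[0,0,0],[0,0,0]]'

```text
t: 10.85
eef_pos: [0.4985, 0.2002, 0.0436]
tcp_rot: [-179.9, 0.0, 93.3]
contact_force: [0.2, -0.5, -0.4]
grip_width: 0.391
```

```bash
python3 look.py d2
```

```text
[-0.68 -0.47 -0.82] [0.4986 0.2003 0.0438]
```

View pics/d2c.png

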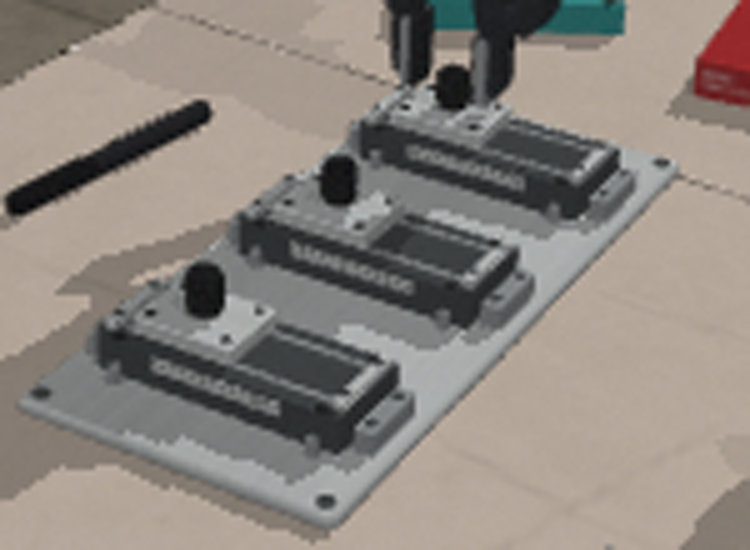

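```bash
python3 - <<'E'
from h import *
a=np.radians(3.6);ex=np.array([np.cos(a),np.sin(a),0])
for p,n in zip([(205,290),(339,180),(453,87)],[(.5379,-.0202),(.531,.0896),(.5241,.1994)]):
    q=atz("scene",np.array(p)/5+[250,200],.0482);print(q.round(4),((q-[*n,.0482])@ex).round(4))
E
```

```text
[ 0.5157 -0.0209  0.0482] -0.0222
[0.5083 0.0892 0.0482] -0.0227
[0.5012 0.1987 0.0482] -0.0229
```

>>> jog_arm --dp '[[5,0.3,0],[5,0.3,0],[4,0.3,0],[4,0.3,0],[3,0.2,0],[3,0.2,0],[2,0.2,0],[2,0,0]]' --twist '[[0,0,0],[0,0,0],[0,0,0],[0,0,0],[0,0,0],[0,0,0],[0,0,0],[0,0,0]]'

```text
t: 11.95
eef_pos: [0.5273, 0.2023, 0.0443]
tcp_rot: [-180.0, 0.0, 93.3]
contact_force: [-2.5, -0.3, 1.2]
grip_width: 0.391
```

>>> jog_arm --dp '[[1,0,0],[1,0,0],[1,0,0]]' --twist '[[0,0,0],[0,0,0],[0,0,0]]'

```text
t: 12.32
eef_pos: [0.5302, 0.2024, 0.0443]
tcp_rot: [-180.0, -0.0, 93.3]
contact_force: [-3.3, 1.0, 0.9]
grip_width: 0.392
```

>>> jog_arm --dp '[[1,0,0],[1,0,0],[1,0,0]]' --twist '[[0,0,0],[0,0,0],[0,0,0]]'

```text
t: 12.7
eef_pos: [0.5333, 0.2025, 0.0443]
tcp_rot: [-180.0, -0.0, 93.3]
contact_force: [-3.9, 2.1, 0.2]
grip_width: 0.394
```

>>> jog_arm --dp '[[0.9,0,0],[0.8,0,0],[0.8,0,0]]' --twist '[[0,0,0],[0,0,0],[0,0,0]]'

```text
t: 13.08
eef_pos: [0.5358, 0.2024, 0.0443]
tcp_rot: [-180.0, -0.0, 93.3]
contact_force: [-3.5, 2.7, 0.1]
grip_width: 0.392
```

>>> jog_arm --dp '[[1,0.3,0],[1,0.3,0],[1,0.1,0]]' --twist '[[0,0,0],[0,0,0],[0,0,0]]'

```text
t: 13.45
eef_pos: [0.5388, 0.2027, 0.0443]
tcp_rot: [-180.0, 0.0, 93.3]
contact_force: [-3.2, -0.3, 0.7]
grip_width: 0.39
```

>>> jog_arm --dp '[[1,0.07,0],[1,0.07,0],[1,0.07,0]]' --twist '[[0,0,0],[0,0,0],[0,0,0]]'

```text
t: 13.82
eef_pos: [0.5418, 0.203, 0.0443]
tcp_rot: [-180.0, 0.0, 93.3]
contact_force: [-4.0, -1.4, 0.6]
grip_width: 0.388
```

>>> jog_arm --dp '[[1,0.07,0],[1,0.07,0],[1,0.07,0]]' --twist '[[0,0,0],[0,0,0],[0,0,0]]'

```text
t: 14.2
eef_pos: [0.5448, 0.2032, 0.0443]
tcp_rot: [-180.0, 0.0, 93.3]
contact_force: [-2.6, -2.9, 1.2]
grip_width: 0.392
```

>>> jog_arm --dp '[[1,0,0],[1,0,0],[1,0.1,0],[1,0.1,0]]' --twist '[[0,0,0],[0,0,0],[0,0,0],[0,0,0]]'

```text
t: 14.7
eef_pos: [0.5488, 0.2035, 0.0443]
tcp_rot: [-180.0, 0.0, 93.3]
contact_force: [-2.6, -2.7, 0.0]
grip_width: 0.395
```

>>> jog_arm --dp '[[1,0,0],[1,0,0],[1,0,0]]' --twist '[[0,0,0],[0,0,0],[0,0,0]]'

```text
t: 15.08
eef_pos: [0.5517, 0.2037, 0.0443]
tcp_rot: [-180.0, -0.0, 93.3]
contact_force: [-4.7, -2.0, 0.4]
grip_width: 0.39
```

>>> jog_arm --dp '[[0.7,0,0],[0.6,0,0]]' --twist '[[0,0,0],[0,0,0]]'

```text
t: 15.32
eef_pos: [0.5518, 0.2037, 0.0442]
tcp_rot: [-179.8, -0.0, 93.3]
contact_force: [-7.5, -1.6, 2.8]
grip_width: 0.395
```

>>> jog_arm --dp '[[-5,0,0],[0,0,35],[-20,-50,0],[-19,-60,0],[0,-4,-16],[0,0,-19],[0,0,0]]' --twist '[[0,0,0],[0,0,0],[0,0,0],[0,0,0],[0,0,0],[0,0,0],[0,0,0]]'

```text
t: 16.2
eef_pos: [0.5089, 0.0904, 0.0432]
tcp_rot: [-179.9, -0.0, 93.3]
contact_force: [0.1, -0.0, 0.7]
grip_width: 0.392
```

>>> jog_arm --dp '[[4,0.2,0],[4,0.2,0],[4,0.2,0],[4,0.3,0],[3,0.2,0],[3,0.2,0],[2,0.1,0]]' --twist '[[0,0,0],[0,0,0],[0,0,0],[0,0,0],[0,0,0],[0,0,0],[0,0,0]]'

```text
t: 17.08
eef_pos: [0.5334, 0.0915, 0.0443]
tcp_rot: [-180.0, -0.0, 93.3]
contact_force: [-2.1, 0.8, 0.8]
grip_width: 0.393
```

>>> jog_arm --dp '[[1,0.06,0],[1,0.06,0],[1,0.06,0]]' --twist '[[0,0,0],[0,0,0],[0,0,0]]'

```text
t: 17.45
eef_pos: [0.5362, 0.0916, 0.0443]
tcp_rot: [-180.0, -0.0, 93.3]
contact_force: [-1.4, 0.2, 1.3]
grip_width: 0.393
```

>>> jog_arm --dp '[[1,0.06,0],[1,0.06,0],[1,0.06,0]]' --twist '[[0,0,0],[0,0,0],[0,0,0]]'

```text
t: 17.82
eef_pos: [0.5392, 0.0918, 0.0443]
tcp_rot: [-180.0, 0.0, 93.3]
contact_force: [-2.0, 0.2, 0.0]
grip_width: 0.39
```

>>> jog_arm --dp '[[1,0.06,0],[1,0.06,0],[1,0.06,0]]' --twist '[[0,0,0],[0,0,0],[0,0,0]]'

```text
t: 18.2
eef_pos: [0.5422, 0.092, 0.0443]
tcp_rot: [-180.0, -0.0, 93.3]
contact_force: [-2.7, 0.3, 0.2]
grip_width: 0.389
```

>>> jog_arm --dp '[[1,0.06,0],[1,0.06,0],[1,0.06,0]]' --twist '[[0,0,0],[0,0,0],[0,0,0]]'

```text
t: 18.58
eef_pos: [0.5431, 0.0921, 0.0441]
tcp_rot: [-179.7, 0.0, 93.3]
contact_force: [-9.4, -0.0, 7.3]
grip_width: 0.392
```

>>> jog_arm --dp '[[-5,0,0],[0,0,35],[-12,-55,0],[-12,-55,0],[-1,-2.5,-16],[0,0,-19],[0,0,0]]' --twist '[[0,0,0],[0,0,0],[0,0,0],[0,0,0],[0,0,0],[0,0,0],[0,0,0]]'

```text
t: 19.45
eef_pos: [0.5139, -0.0198, 0.0425]
tcp_rot: [-179.8, -0.0, 93.3]
contact_force: [-0.5, 0.5, 0.2]
grip_width: 0.392
```

>>> jog_arm --dp '[[4,0.2,0],[4,0.2,0],[4,0.2,0],[4,0.3,0],[3,0.2,0],[3,0.2,0],[3,0.2,0],[2,0.1,0],[2,0.1,0]]' --twist '[[0,0,0],[0,0,0],[0,0,0],[0,0,0],[0,0,0],[0,0,0],[0,0,0],[0,0,0],[0,0,0]]'

```text
t: 20.58
eef_pos: [0.5443, -0.0186, 0.0443]
tcp_rot: [-180.0, -0.0, 93.3]
contact_force: [-2.3, 0.5, 1.7]
grip_width: 0.389
```

>>> jog_arm --dp '[[2,0.12,0],[2,0.12,0],[2,0.12,0],[2,0.12,0],[2,0.12,0],[2,0.12,0],[1,0.06,0],[1,0.06,0]]' --twist '[[0,0,0],[0,0,0],[0,0,0],[0,0,0],[0,0,0],[0,0,0],[0,0,0],[0,0,0]]'

```text
t: 21.58
eef_pos: [0.5583, -0.0178, 0.0443]
tcp_rot: [-180.0, -0.0, 93.3]
contact_force: [-1.5, 0.5, 1.0]
grip_width: 0.39
```

>>> jog_arm --dp '[[1.5,0.1,0],[1.5,0.1,0],[1.5,0.1,0],[1,0,0]]' --twist '[[0,0,0],[0,0,0],[0,0,0],[0,0,0]]'

```text
t: 22.08
eef_pos: [0.5638, -0.0175, 0.0443]
tcp_rot: [-180.0, -0.0, 93.3]
contact_force: [-2.3, 1.2, 0.5]
grip_width: 0.391
```

>>> jog_arm --dp '[[1,0,0],[1,0,0]]' --twist '[[0,0,0],[0,0,0]]'

```text
t: 22.32
eef_pos: [0.5657, -0.0174, 0.0443]
tcp_rot: [-180.0, -0.0, 93.3]
contact_force: [-2.0, 0.9, 1.7]
grip_width: 0.391
```

>>> jog_arm --dp '[[0.8,0,0],[0.8,0,0]]' --twist '[[0,0,0],[0,0,0]]'

```text
t: 22.58
eef_pos: [0.5659, -0.0174, 0.0441]
tcp_rot: [-179.8, -0.0, 93.3]
contact_force: [-7.1, 1.2, 4.8]
grip_width: 0.395
```

>>> jog_arm --dp '[[-5,0,0],[0,0,40],[0,12,30],[-5,12,0],[-5,14,0],[-5,14,0],[-5,14,0],[-5,14,0],[-5,14,0],[-1.5,13,0],[0,0,0]]' --twist '[[0,0,0],[0,0,0],[0,0,-0.174],[0,0,-0.174],[0,0,-0.174],[0,0,-0.174],[0,0,-0.174],[0,0,-0.174],[0,0,-0.174],[0,0,-0.174],[0,0,-0.174]]' --claw 0

```text
t: 23.95
eef_pos: [0.5315, 0.0903, 0.1147]
tcp_rot: [-180.0, -0.1, 3.3]
contact_force: [0.2, -0.4, 0.6]
grip_width: 0.998
```

```bash
python3 look.py d3; python3 -c "
from h import *
print(bot.get_state()['joint_pos'].round(1),bot.get_state()['eef_pos'].round(4),bot.get_state()['tcp_rot'].round(2))"
```

```text
[ 0.14  0.25 -0.28] [0.5314 0.0897 0.1147]
[  6.9   6.3 115.3  -0.   58.2  93.4] [0.5314 0.0897 0.1147] [ 1.7999e+02 -1.1000e-01  3.5600e+00]
```

View pics/d3c.png

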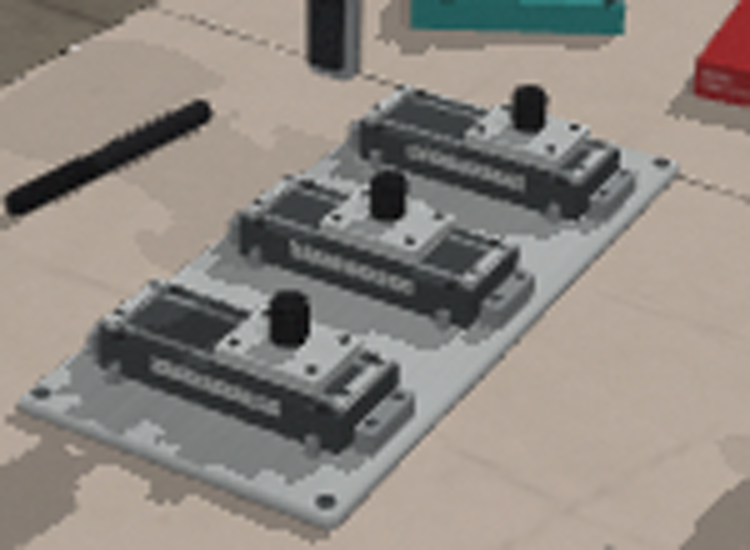

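The near and far carriages are at home, with knobs at crop (290,318) and (528,108). The middle one, at (388,195), is stuck part-way. All stages sit flat, so I'll descend on the middle bed.

>>> jog_arm --dp '[[0,0,-40],[0,0,-35],[0,0,-20],[0,0,-8],[0,0,-4],[0,0,0]]' --twist '[[0,0,0],[0,0,0],[0,0,0],[0,0,0],[0,0,0],[0,0,0]]'

```text
t: 24.8
eef_pos: [0.5316, 0.0895, 0.008]
tcp_rot: [-180.0, -0.1, 3.6]
contact_force: [-0.5, 0.4, -0.0]
grip_width: 1.0
```

>>> jog_arm --dp '[[0,0,0],[0,0,0],[0,0,0],[0,0,0],[0,0,0],[0,0,0]]' --twist '[[0,0,0],[0,0,0],[0,0,0],[0,0,0],[0,0,0],[0,0,0]]' --claw 160

```text
t: 25.55
eef_pos: [0.5317, 0.0899, 0.0085]
tcp_rot: [-180.0, -0.1, 3.5]
contact_force: [-1.4, 1.4, 5.9]
grip_width: 0.541
```

>>> jog_arm --dp '[[0,0,3],[0,0,5],[0,0,8],[0,0,10],[0,0,14],[0,0,20],[0,0,20],[0,0,0]]' --twist '[[0,0,0],[0,0,0],[0,0,0],[0,0,0],[0,0,0],[0,0,0],[0,0,0],[0,0,0]]'

```text
t: 26.55
eef_pos: [0.5324, 0.0897, 0.0897]
tcp_rot: [-180.0, -0.2, 3.5]
contact_force: [1.2, 0.9, -7.9]
grip_width: 0.547
```

```bash
python3 - <<'E'
from h import *
s=snap("scene","lift");snap("top","liftt");print(bot.get_state()["contact_force"],bot.get_state()["eef_pos"],bot.get_state()["tcp_rot"],bot.get_state()["grip_width"])
cv2.imwrite("pics/liftc.png",cv2.cvtColor(cv2.resize(s[150:310,240:400],(640,640)),cv2.COLOR_RGB2BGR)[:600])
E
```

```text
[-1.19665733 -0.37086059 -8.12607268] [0.53037697 0.08945317 0.08728518] [1.79999581e+02 1.74466560e-02 3.54179382e+00] 0.5475817120856893
```

View pics/liftc.png

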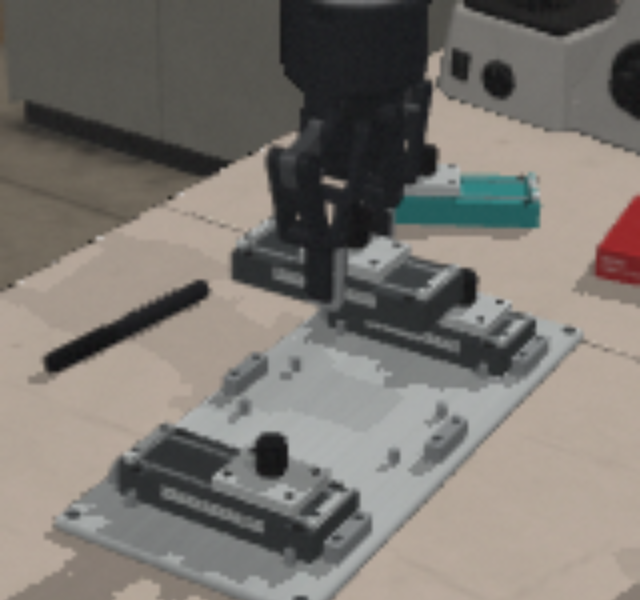

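The stage is lifted level, its nest at (340,400) is empty and both neighbours are undisturbed. I'll carry it to the tray.

>>> jog_arm --dp '[[0,-10,15],[0,-25,5],[1,-35,0],[1,-40,0],[1,-45,0],[1,-45,0],[1,-45,0],[0.5,-40,0],[0,-32,0],[0,-20,0],[0,-12.5,0],[0,0,0]]' --twist '[[0,0,0],[0,0,-0.02],[0,0,-0.025],[0,0,-0.025],[0,0,-0.025],[0,0,-0.025],[0,0,-0.025],[0,0,-0.025],[0,0,-0.02],[0,0,-0.009],[0,0,0],[0,0,0]]'

```text
t: 28.15
eef_pos: [0.5362, -0.2602, 0.1073]
tcp_rot: [-180.0, 0.0, -7.9]
contact_force: [-0.4, 0.2, -7.6]
grip_width: 0.548
```

>>> jog_arm --dp '[[0,0,-10],[0,0,-20],[0,0,-20],[0,0,-18],[0,0,-12],[0,0,-7],[0,0,-4],[0,0,-2],[0,0,0]]' --twist '[[0,0,0],[0,0,0],[0,0,0],[0,0,0],[0,0,0],[0,0,0],[0,0,0],[0,0,0],[0,0,0]]'

```text
t: 29.28
eef_pos: [0.5367, -0.2602, 0.0148]
tcp_rot: [180.0, -0.0, -7.9]
contact_force: [-0.6, 0.7, -7.6]
grip_width: 0.548
```

```bash
python3 - <<'E'
from h import *
s=snap("scene","tr")
cv2.imwrite("pics/trc.png",cv2.cvtColor(cv2.resize(s[260:410,130:310],(720,600)),cv2.COLOR_RGB2BGR))
E
```

```text
(no output)
```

View pics/trc.png

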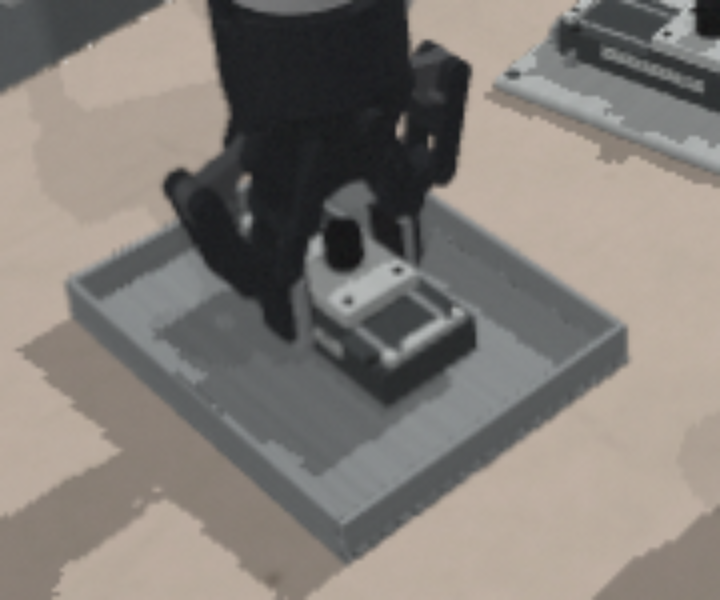

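The stage is upright and parallel to the tray, well inside its walls, and about 1 cm above the floor. I'll lower it gently.

>>> jog_arm --dp '[[0,0,-3],[0,0,-2.5],[0,0,-2],[0,0,-1.2],[0,0,0]]' --twist '[[0,0,0],[0,0,0],[0,0,0],[0,0,0],[0,0,0]]'

```text
t: 29.95
eef_pos: [0.5362, -0.2599, 0.0055]
tcp_rot: [-180.0, 0.0, -7.9]
contact_force: [0.1, 0.9, -7.6]
grip_width: 0.545
```

>>> jog_arm --dp '[[0,0,-0.7],[0,0,-0.7],[0,0,0]]' --twist '[[0,0,0],[0,0,0],[0,0,0]]'

```text
t: 30.32
eef_pos: [0.5364, -0.26, 0.0045]
tcp_rot: [180.0, -0.0, -7.9]
contact_force: [0.2, 1.0, -4.7]
grip_width: 0.55
```

Contact has begun: the carried weight has dropped from 7.6 to 4.7 N.

>>> jog_arm --dp '[[0,0,-0.6],[0,0,-0.4],[0,0,0]]' --twist '[[0,0,0],[0,0,0],[0,0,0]]'

```text
t: 30.7
eef_pos: [0.5365, -0.2601, 0.0045]
tcp_rot: [180.0, -0.0, -7.9]
contact_force: [-5.0, 2.2, 5.4]
grip_width: 0.541
```

>>> jog_arm --dp '[[0,0,0],[0,0,0],[0,0,0],[0,0,0]]' --twist '[[0,0,0],[0,0,0],[0,0,0],[0,0,0]]' --claw 40

```text
t: 31.2
eef_pos: [0.5366, -0.2601, 0.0033]
tcp_rot: [180.0, -0.0, -7.9]
contact_force: [0.4, 0.6, 0.3]
grip_width: 0.845
```

>>> jog_arm --dp '[[0,0,8],[0,0,20],[0,0,40],[0,0,50],[0,0,50],[0,0,40],[-10,-40,0],[-20,-50,0],[-20,-50,0],[-20,-50,0],[0,0,0]]' --twist '[[0,0,0],[0,0,0],[0,0,0],[0,0,0],[0,0,0],[0,0,0],[0,0,0],[0,0,0],[0,0,0],[0,0,0],[0,0,0]]'

```text
t: 32.58
eef_pos: [0.4648, -0.4536, 0.2131]
tcp_rot: [179.9, -0.1, -8.1]
contact_force: [-0.8, 0.6, 0.0]
grip_width: 0.842
```

```bash
python3 - <<'E'
from h import *
s=snap("scene","fin");t=snap("top","fint")
a=cv2.resize(s[190:400,140:400],(790,638))[:600]
b=cv2.resize(t[210:340,240:480],(790,428))
cv2.imwrite("pics/fa.png",cv2.cvtColor(a,cv2.COLOR_RGB2BGR));cv2.imwrite("pics/fb.png",cv2.cvtColor(b,cv2.COLOR_RGB2BGR))
print(bot.get_state()["eef_pos"],bot.get_state()["t"])
E
```

```text
[ 0.46616425 -0.45038732  0.21251719] 32.675
```

View pics/fa.png

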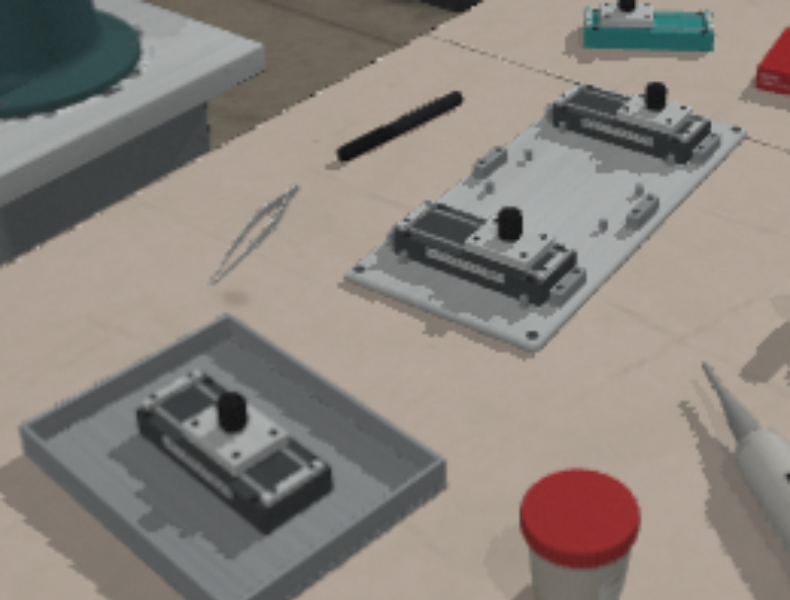

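View pics/fb.png

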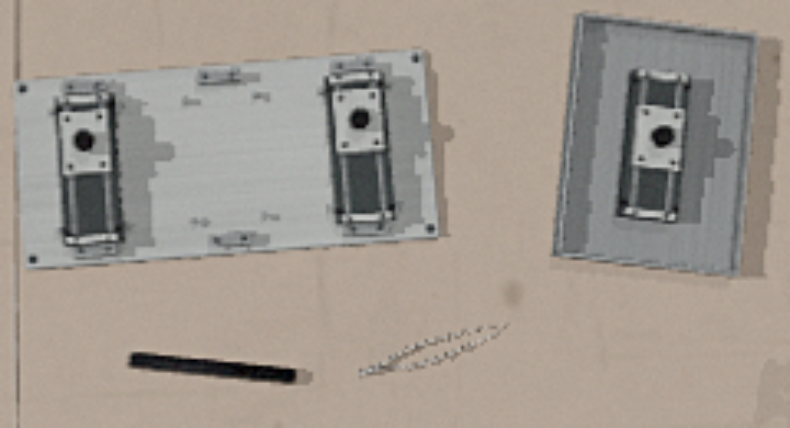

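```bash
python3 - <<'E'
from h import *
a=np.radians(3.6);ex=np.array([np.cos(a),np.sin(a),0])
for p,n in zip([(510,223),(655,97)],[(.5379,-.0202),(.5241,.1994)]):
    q=atz("scene",np.array(p)*[260/790,210/638]+[140,190],.0482);print(((q-[*n,.0482])@ex).round(4))
print(bot.sign_off())
E
```

```text
0.0186
0.019
the job is handed in; nothing more can be done
None
```

The job is done and handed in. The middle stage was the one that binds; it now stands upright and flat in the steel tray, and the two good stages are home in their nests.

- **Drawing out:** I drew all three carriages out to their stops first, with 6–7 N at each stop. Measured in the picture, all three knobs stood 22–23 mm to the outer side of their nest centres.
- **Running home:** The left and right carriages ran the whole way and stopped at about 7 N (7.5 and 7.1 N). The middle one stopped dead about 15 mm short of home.
- **Moving the faulty stage:** I lifted the middle one by its bare sides, which showed about 8 N of weight, and lowered it until the tray carried it. I then released it and moved the arm clear.

**Last checks:**
- The final pictures show both good stages flat in their nests. Their knobs sit 18.6 and 19.0 mm past nest centre, about 41–42 mm from the drawn-out position, so the carriages are home.
- The pen, forceps, cup and turquoise look-alike stand as before. I did not check the oil bottle, dish or slide pack close up in the final crops.

**What went over:** The push on the binding stage reached 9.4 N when it stopped. That is above the 7 N target but below the 11 N that can rock the stage, and it stayed flat in the next picture. The clock read about 33 s at hand-in.

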